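# Press a block's printing face flat under weights

## Robot

A 6-joint arm with a two-finger parallel gripper is mounted at the origin on the work surface. World frame = base frame: x ahead of the robot, y to its left, z up, the work surface at z = 0. Lengths are in m, angles in rad, forces in N, time in s.
With the tool pointing down it reaches from about 0.25 to 0.725 m from the base axis. Payload 4 kg.
Tool frame: the origin (TCP) lies at the very end of the fingers, on their centre line; the grasp point (between the pads) lies 19 mm behind it; z points along the fingers, y is the line along which they close (so a half turn about z gives the same grasp; the last joint's range is limited). The gripper opens to 85 mm and grips with 20 to 120 N. Pads are 22 mm wide; open, the fingers measure 114 mm over their backs; the gripper's body (76 mm by 85 mm) begins 54 mm behind the grasp point. The pads swing forward as they close: fully open they stand 13 mm farther back than shut.
Start: joints at [-1.259, 0.241, 0.005, 1.335, 0, 1.571], TCP at [0.153, -0.476, 0.231] pointing down, gripper open.
Joint ranges: [-2.72, 2.72], [-1.05, 1.87], [-1.09, 1.28], [-1.99, 2.15], [-1.42, 1.44], [-3.14, 3.14]. Speed limits (rad/s): [2.79, 2.79, 3.14, 3.14, 3.14, 3.14].

## Interface

Orientations are given as a unit quaternion [x, y, z, w].
In Python, from workcell import bot, vision, workorder gives the robot as it stands.
- The arm moves only by the shell command python3 -m creep 'ROWS' [OPENING]. ROWS is JSON, a list of rows, each a list of 2 entries, a list of its own where there are three numbers: the shift along the tool's x, y, z in mm, then the turn, a rotation vector about the tool's x, y, z in rad. In form: [[[dx, dy, dz], [wx, wy, wz]], ...]. A call has 1 to 12 rows; each row shifts and turns the commanded pose from where the row before left it, along the tool's axes as they then stand; what a row does not reach is not made up. A row lasts 1/8 s, in which the tool goes at most 62.5 mm and 10.7 degrees, less where a joint would pass 70% of its speed; a pose out of reach is approached as far as the arm can. A call is refused whole if a number of a shift passes 62.5 or a number of a turn 0.188, either way. A call with a gripper value outside its range is refused whole. OPENING is the finger opening in mm, from 0 to 85.4, set as the call begins (- or left out, the last holds). The fingers move at their own pace and stop on an object; the grip force is fixed at half the most. Time passes only in rows, so rows that do not move let the fingers close. It gives the time, the measured TCP pose, the force, the opening and the grip force at its end, in the units of the state.
- bot.get_obs(): the state, without advancing time (a new reading comes with each control period).
- vision.camera(name): name is "scene" or "top" or "wrist"; returns a dict with "image" (400x640x3 uint8, blue, green, red), "z_map" (400x640 float32, m along the optical axis (not along the pixel's ray), 0 where there is no reading), "K" (3x3 intrinsics, pixels), "k1" (the pictures are not rectified: a ray, as slopes to the right and down, at radius r is drawn at 1 + k1 r^2 times it, then the intrinsics apply), "rvec" (rotation vector, rad) and "tvec" (3), from world to camera coordinates, as OpenCV has them; the wrist camera has in their place "tool_from_camera" (4x4, takes a point from camera to tool coordinates, whose origin is the TCP and whose axes are the flange's). Camera axes: x right, y down, z forward; pixel columns grow to the right and rows downward; lengths in m; the calibration is good to about 2 mm. A picture is of the moment at which its call begins: read the wrist's pose just before it.
- workorder.job_done(): hands the job in; it is judged then, once.
Trained networks look in a picture, given as the dict that the camera call returned (one of the last four; its "shot" number tells which), for a name from the list of things; names that differ only in an ending like _2 or _b are one class to them, and where a whole thing is asked for, a point or a joint stands for the part that bears it (a point fixed in the world has none). Each returns a list of dicts, best first, with "score" (0 to 1); they miss things now and then, are a little off and sometimes report something else, mostly with a low value. They report only what shows in the picture. A call takes as long as a camera call. They do not tell look-alikes from the thing itself.
- vision.spot_in(picture, query): "position" ([column, row] in pixels, amid what is visible of it).
- vision.place_of(picture, query): "position" ([column, row] in pixels: a listed point, or the origin of a listed thing).
The state is a dict: "clock": time; "joint_pos": joint angles; "joint_vel": joint speeds; "tau": joint torques, N m; "eef_pos": TCP position; "tool_rot": TCP orientation; "ft_force": force on the tool from outside, world axes, zero at the start; "ft_torque": the same for the moment, N m; "grip_width": finger opening in m; "grasp_force": force on a finger pad.
Only numpy, scipy, OpenCV 4.12 (cv2) and the standard library are available. Lean on these libraries where they do the work, as an engineer would, in place of code of your own. Each camera call takes 0.05 s, during which the arm holds its last target. There are 200 camera calls.

## Task

The printing face of the big teak block needs a spell under weight on the felt. The block is too wide to grip: push it up square against the front edge of the pressing board, then push it over that edge so that it lies face down on the felt, the whole printing face on the felt and the block square with the board. Then set the two flat steel weights down, without dropping them, on the middle of its back as one pile, square with the block and flush with each other, without touching the lamp or disturbing anything else on the bench.

Things in the scene. Friction and masses are not known exactly. Their poses are not given: they have to be found in the camera images.
- press_board: pressing board: plywood with grey felt on top, 190 mm deep (x), 260 mm wide (y), 14 mm thick, screwed to the bench; its square front edge, towards the robot, is the fence. Origin at the centre of its underside on the bench; x points away from the robot, square to the front edge, y along that edge, z up
- fence_edge (a point): middle of the top of the pressing board's front edge (14 mm above the bench), axes as the board's. A block pushed over it pivots on this edge; let go too soon it falls back or stays propped on it at about 40 degrees; pushed past about 50 degrees it goes over by itself
- lamp: fixed light bar lying across above the pressing board: housing 42 mm wide (x), 370 mm long (y), underside 269 and top 300 mm above the bench, on two upright posts 16 mm thick at y = -165 and +165 mm with foot discs 52 mm across; origin on the bench midway between the posts, x away from the robot, y along the bar
- block: big dark teak printing block, 0.6 to 0.9 kg, standing on edge on the bench, printing face towards the pressing board: 130 mm tall (z), 110 mm wide (y), 90 mm thick (x) without the raised face; too wide to grip. A groove 26 mm wide, 10 mm deep runs up its left and right sides. Origin at the centre of the edge it stands on; x points out of the printing face, z up its height
- block_toe (a point): point on the plain wood at the block's front, 7 mm above the edge it stands on, at (45, 0, 7) mm of the block
- block_face (a point): centre of the raised printing face, at (49, 0, 65) mm of the block. The raised face is 4 mm proud of the wood, 94 mm (y) x 86 mm (z), which leaves 22 mm of plain wood below it, where the 14 mm high fence meets the block
- block_back (a point): centre of the block's flat back, at (-45, 0, 65) mm of the block
- weight_a: one of two equal flat steel weights, 100 mm (x) x 60 mm (y) x 14 mm (z), 0.5 to 0.75 kg, lying flat on the bench; origin at the centre of its underside
- weight_a_center (a point): middle of weight_a, 7 mm above its underside, axes as the weight's
- weight_b: one of two equal flat steel weights, 100 mm (x) x 60 mm (y) x 14 mm (z), 0.5 to 0.75 kg, lying flat on the bench; origin at the centre of its underside
- weight_b_center (a point): middle of weight_b, 7 mm above its underside, axes as the weight's
- scrub_brush: wooden scrubbing brush 115 x 50 x 32 mm lying on its bristles; origin at the centre of its underside, x along its length. Not part of the job
- leaf_block: small flat teak printing block 90 x 60 x 39 mm with a ridge grip on top; origin at the centre of its underside, x along its length. Not part of the job
- round_block: small round teak hand block, 50 mm across and 62 mm tall, standing at the far side of the pressing board; origin at the centre of its underside. Not part of the job
- pigment_jar: amber glass jar 60 mm across, 85 mm tall, standing at the far side of the pressing board; origin at the centre of its underside. Not part of the job
- dye_bowl: steel bowl 90 mm across, 38 mm tall; origin at the centre of its underside. Not part of the job
- mallet: wooden mallet 240 mm long lying on the bench; origin under it, x along the handle towards the head. Not part of the job
- flat_brush: brush 200 mm long lying on the bench; origin under it, x along the handle towards the bristles. Not part of the job
Things that resemble listed ones, but are neither listed nor needed, are in the scene too. What is shaped like the weight_a but pink is not meant.

How it is judged:
On the way, in this order (a step that is already met when the one before it is completed fails the run):
1. the block stands upright on the bench, square against the board's front edge (angle between block's own z axis and vertical below 0.12 rad and x of block_toe in the frame of press_board between -0.1 and -0.09 m and angle between the y axis of block and the y axis of press_board, either way round below 0.09 rad), for 0.05 s.
2. the block has been tipped over the edge and lies face down on the felt (angle between block's own x axis and vertical above 3.07 rad and height (world z) of block_back between 0.102 and 0.113 m and x of block_face in the frame of press_board between -0.055 and 0.055 m and y of block_face in the frame of press_board between -0.086 and 0.086 m and angle between the y axis of block and the y axis of press_board, either way round below 0.14 rad and linear speed of block below 0.02 m/s), for 0.2 s.
3. one weight lies on the middle of the block's back, square with it and released ((((horizontal distance between weight_a_center and block_back below 0.014 m and x of weight_a_center in the frame of block between -0.057 and -0.048 m and angle between the z axis of weight_a and the x axis of block, either way round below 0.05 rad and (angle between the x axis of weight_a and the z axis of block, either way round below 0.14 rad or angle between the x axis of weight_a and the y axis of block, either way round below 0.14 rad)) and contact force between the fingers and weight_a below 0.1 N) or ((horizontal distance between weight_b_center and block_back below 0.014 m and x of weight_b_center in the frame of block between -0.057 and -0.048 m and angle between the z axis of weight_b and the x axis of block, either way round below 0.05 rad and (angle between the x axis of weight_b and the z axis of block, either way round below 0.14 rad or angle between the x axis of weight_b and the y axis of block, either way round below 0.14 rad)) and contact force between the fingers and weight_b below 0.1 N))), for 0.2 s.
At the end, for the whole second after the job is handed in: Block flat, face down (4 deg), whole printing face on the felt (3 mm), square with the board (8 deg). One weight flat on its back, centred within 14 mm, square within 8 deg; the other flat on the first, centred within 8 mm, turned under 6 deg. All released and at rest (all of step 2 and (((horizontal distance between weight_a_center and block_back below 0.014 m and x of weight_a_center in the frame of block between -0.057 and -0.048 m and angle between the z axis of weight_a and the x axis of block, either way round below 0.05 rad and (angle between the x axis of weight_a and the z axis of block, either way round below 0.14 rad or angle between the x axis of weight_a and the y axis of block, either way round below 0.14 rad)) and (horizontal distance between weight_b_center and weight_a_center below 0.008 m and x of weight_b_center in the frame of block between -0.071 and -0.062 m and angle between the z axis of weight_b and the z axis of weight_a, either way round below 0.05 rad and angle between the x axis of weight_b and the x axis of weight_a, either way round below 0.1 rad)) or ((horizontal distance between weight_b_center and block_back below 0.014 m and x of weight_b_center in the frame of block between -0.057 and -0.048 m and angle between the z axis of weight_b and the x axis of block, either way round below 0.05 rad and (angle between the x axis of weight_b and the z axis of block, either way round below 0.14 rad or angle between the x axis of weight_b and the y axis of block, either way round below 0.14 rad)) and (horizontal distance between weight_a_center and weight_b_center below 0.008 m and x of weight_a_center in the frame of block between -0.071 and -0.062 m and angle between the z axis of weight_a and the z axis of weight_b, either way round below 0.05 rad and angle between the x axis of weight_a and the x axis of weight_b, either way round below 0.1 rad))) and linear speed of each of weight_a, weight_b below 0.02 m/s); the robot touches nothing.
It fails at once if the robot, the block or a weight presses on the lamp with more than 3 N (contact force between any of the arm, the fingers, block, weight_a, weight_b and lamp above 3 N).
It fails at once if a weight is dropped (falls free from more than about 13 mm) ((linear speed of weight_a above 0.5 m/s and contact force between the fingers and weight_a below 0.1 N) or (linear speed of weight_b above 0.5 m/s and contact force between the fingers and weight_b below 0.1 N)).
It fails at once if another thing on the bench is moved by more than 25 mm (distance of any of scrub_brush, leaf_block, round_block, pigment_jar, dye_bowl, mallet, flat_brush from where it was at the start of the episode above 0.025 m).
It also fails if it takes over 72 s, if anything falls off the work surface, if the arm or the gripper's body presses on something with over 40 N, if the wrist force passes 120 N, or if a joint passes its speed limit or range.

## Working session

There is one attempt and no reset: what is moved stays moved. The work goes in short steps, Python scripts to look and compute and a shell command to move; the robot and the scene stay as the last step left them, time stands still between calls to the robot, and variables do not carry over. Pictures are saved under pics/ and viewed, at most 10 in all, crops included, and the job is handed in when it is done.

```bash
mkdir -p pics; ls; cat > h.py <<'E'
import numpy as np, cv2
from scipy.spatial.transform import Rotation as R
from workcell import bot, vision, workorder
def world(p):
    "HxWx3 world points of a picture"
    K=p["K"]; H,W=p["z_map"].shape
    u,v=np.meshgrid(np.arange(W),np.arange(H))
    d=np.array([p["k1"],0,0,0,0],float)
    n=cv2.undistortPoints(np.stack([u,v],-1).reshape(-1,1,2).astype(float),np.array(K,float),d).reshape(H,W,2)
    z=p["z_map"][...,None]; c=np.concatenate([n*z,z],-1)
    if "tool_from_camera" in p:
        T=np.array(p["tool_from_camera"]); c=c@T[:3,:3].T+T[:3,3]
        return c@p["rot"].as_matrix().T+p["pos"]
    Rm=R.from_rotvec(np.ravel(p["rvec"])).as_matrix()
    return (c-np.ravel(p["tvec"]))@Rm
def cam(n):
    o=bot.get_obs(); p=vision.camera(n)
    if n=="wrist": p["rot"]=R.from_quat(o["tool_rot"]); p["pos"]=np.array(o["eef_pos"])
    p["w"]=world(p); p["w"][p["z_map"]<=0]=np.nan
    return p
E
python3 - <<'E'
from h import *
o=bot.get_obs(); print({k:np.round(v,3) for k,v in o.items()})
for n in("top","scene"):
    p=cam(n); cv2.imwrite(f"pics/{n}0.png",p["image"])
    for q in "press_board lamp block weight_a scrub_brush leaf_block round_block pigment_jar dye_bowl mallet flat_brush".split():
        for d in vision.place_of(p,q)[:4]:
            u,v=np.round(d["position"]).astype(int)
            print(n,q,round(d["score"],2),u,v,np.round(p["w"][min(max(v,0),399),min(max(u,0),639)],3))
E
```

```text
pics
{'clock': np.float64(0.0), 'joint_pos': array([-1.259,  0.241,  0.004,  1.335, -0.   ,  1.571]), 'joint_vel': array([ 0.001, -0.001, -0.001,  0.001,  0.001,  0.001]), 'tau': array([-0.0000e+00, -3.7232e+01,  2.5241e+01,  1.7000e-02,  0.0000e+00,
        0.0000e+00]), 'eef_pos': array([ 0.153, -0.475,  0.23 ]), 'tool_rot': array([ 0.988,  0.155, -0.   , -0.001]), 'ft_force': array([-0.02 ,  1.419,  0.494]), 'ft_torque': array([-0.052,  0.004, -0.015]), 'grasp_force': np.float64(0.0), 'grip_width': np.float64(0.086)}
top press_board 0.67 352 207 [ 0.471 -0.061  0.132]
top press_board 0.57 342 159 [ 0.655 -0.038  0.012]
top lamp 0.48 202 222 [0.439 0.442 0.021]
top block 0.83 349 208 [ 0.468 -0.051  0.133]
top block 0.24 350 189 [ 0.55  -0.064  0.008]
top weight_a 0.89 415 229 [ 0.408 -0.283  0.014]
top weight_a 0.74 262 151 [0.685 0.239 0.017]
top weight_a 0.68 242 221 [0.443 0.307 0.008]
top weight_a 0.66 232 271 [0.273 0.338 0.014]
top scrub_brush 0.82 231 173 [0.605 0.343 0.036]
top scrub_brush 0.32 355 218 [ 0.438 -0.071  0.108]
top leaf_block 0.91 437 175 [ 0.59  -0.361  0.04
[... 255 characters left out ...]
 flat_brush 0.85 200 223 [0.436 0.45  0.015]
scene press_board 0.81 332 246 [ 0.718 -0.127  0.097]
scene block 0.9 299 223 [ 0.661 -0.202  0.197]
scene weight_a 0.91 391 210 [0.691 0.215 0.018]
scene weight_a 0.76 391 143 [0.408 0.611 0.016]
scene weight_a 0.75 228 248 [ 0.426 -0.294  0.015]
scene weight_a 0.67 325 188 [0.425 0.16  0.012]
scene scrub_brush 0.84 394 188 [0.615 0.342 0.01 ]
scene leaf_block 0.84 246 291 [ 0.611 -0.369  0.02 ]
scene leaf_block 0.35 335 266 [ 0.743 -0.141  0.042]
scene round_block 0.66 366 232 [0.711 0.045 0.036]
scene pigment_jar 0.78 332 266 [ 0.736 -0.147  0.042]
scene mallet 0.7 176 274 [ 0.407 -0.468  0.018]
scene flat_brush 0.76 375 164 [0.452 0.438 0.004]
```

View pics/top0.png

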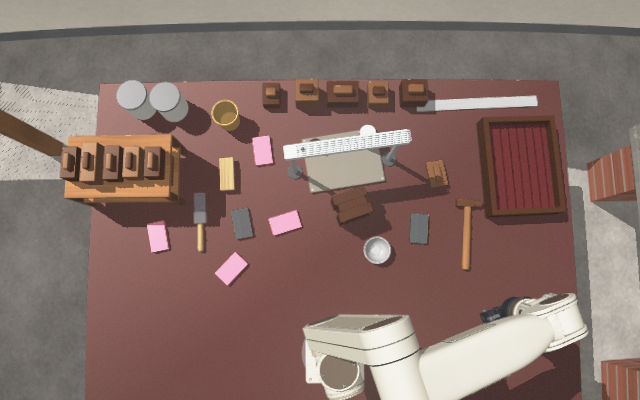

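View pics/scene0.png

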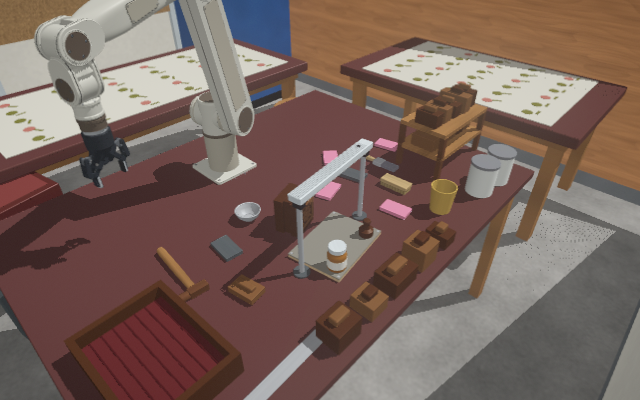

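Top picture: the weights are grey at (419,228) and (242,223). Look-alikes are pink at (285,222), (262,151), (231,268) and (158,237). The block is at (352,205), with the board and lamp behind it at (345,160) and the bowl at (377,250). I choose the two grey plates.

```bash
python3 - <<'E'
from h import *
p=cam("top"); w=p["w"]; im=p["image"].astype(int); z=w[...,2]
def rect(m,name):
    n,l,s,c=cv2.connectedComponentsWithStats(m.astype(np.uint8))
    i=1+np.argmax(s[1:,4]); q=w[l==i]
    r=cv2.minAreaRect((q[:,:2]*1000).astype(np.float32)); print(name,len(q),np.round(r[0],1),np.round(r[1],1),round(r[2],1),"z",np.round(np.nanpercentile(q[:,2],[5,50,95]),4))
V,U=np.mgrid[:400,:640]
def box(u0,u1,v0,v1): return (U>u0)&(U<u1)&(V>v0)&(V<v1)
grey=(im.max(-1)-im.min(-1)<25)
print(im[228,419],im[223,242],im[175,345],im[205,350])
rect(box(400,440,205,250)&grey&(z>.007),"wA")
rect(box(225,260,200,245)&grey&(z>.007),"wB")
rect(box(295,395,125,200)&(z>.005)&(z<.025),"board")
rect(box(270,420,120,170)&(z>.28),"lamp")
rect(box(325,380,180,230)&(z>.12),"blocktop")
rect(box(355,400,230,270)&(z>.02),"bowl")
rect(box(425,450,155,190)&(z>.02),"leaf")
c=np.concatenate([np.kron(im[175:255,390:450],np.ones((5,5,1))),np.kron(im[190:270,215:275],np.ones((5,5,1)))],1)
cv2.imwrite("pics/crop.png",c)
E
```

```text
[113 114 111] [114 113 115] [157 172 181] [ 66  79 114]
wA 504 [ 410.2 -294.8] [ 62.9 100. ] 85.9 z [0.0092 0.0151 0.0216]
wB 512 [435.  308.1] [102.4  62.3] 10.9 z [0.0087 0.0149 0.0213]
board 2618 [616.7 -68.6] [128.7 315.1] 7.5 z [0.0074 0.0149 0.0218]
lamp 1899 [636.6 -39.6] [ 45.7 373.4] 7.6 z [0.2895 0.2979 0.3043]
blocktop 913 [482.3 -62.3] [ 91.1 110.2] 17.9 z [0.1244 0.1305 0.1368]
bowl 275 [ 338.6 -146.2] [84.6 87.2] 89.3 z [0.021  0.0322 0.0435]
leaf 442 [ 598.8 -363.7] [91.1 63.2] 10.1 z [0.0212 0.0283 0.0429][ WARN:0@1.657] global loadsave.cpp:1063 imwrite_ Unsupported depth image for selected encoder is fallbacked to CV_8U.
```

View pics/crop.png

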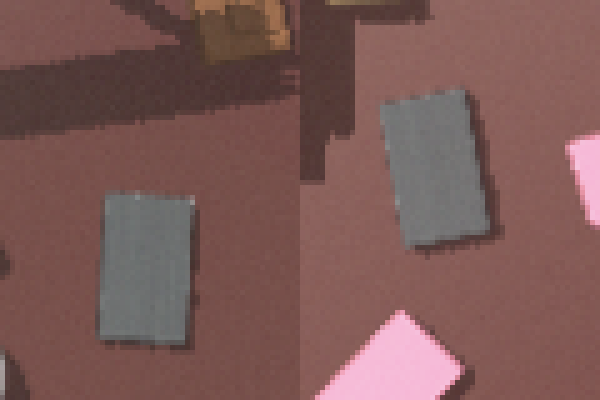

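The crop confirms two grey steel plates lying free on the bench, left panel (145,270) and right panel (437,170). Next I refine the board and lamp.

```bash
python3 - <<'E'
from h import *
V,U=np.mgrid[:400,:640]
for n,b in(("top",(295,395,125,200)),("scene",(285,390,205,285))):
    P=[]
    for _ in range(3 if n=="top" else 1):
        p=cam(n); P.append(p["w"])
    w=np.nanmean(P,0); im=p["image"].astype(int); z=w[...,2]
    m=(U>b[0])&(U<b[1])&(V>b[2])&(V<b[3])&(im.max(-1)-im.min(-1)<45)&(im.max(-1)>95)&(abs(z-.0145)<.007)
    k,l,s,c=cv2.connectedComponentsWithStats(m.astype(np.uint8)); m=np.isin(l,[i for i in range(1,k) if s[i,4]>60])
    q=w[m]; print(n,len(q))
    a=np.radians(7.5); x=q[:,0]*np.cos(a)+q[:,1]*np.sin(a); y=-q[:,0]*np.sin(a)+q[:,1]*np.cos(a)
    print("rot x",np.percentile(x,[0,.5,1,99,99.5,100]).round(4),"y",np.percentile(y,[0,.5,1,99,99.5,100]).round(4), "rect",cv2.minAreaRect((q[:,:2]*1000).astype(np.float32)))
    for lo in np.arange(y.min(),y.max(),.02):
        g=(y>lo)&(y<lo+.02)
        if g.sum()>5: print(round(lo+.01,3),"front",x[g].min().round(4),"back",x[g].max().round(4))
    if n=="top":
        o=im[110:210,270:420].copy(); o[m[110:210,270:420]]=[0,255,0]; cv2.imwrite("pics/mask.png",cv2.resize(o.astype(np.uint8),None,fx=5,fy=5,interpolation=0))
E
```

```text
top 2797
rot x [0.5438 0.5453 0.5466 0.7351 0.736  0.7398] y [-0.2851 -0.2765 -0.2679  0.0008  0.0018  0.0054] rect ((655.476318359375, -55.19097900390625), (192.37826538085938, 288.0895080566406), 9.143133163452148)
-0.275 front 0.6068 back 0.6414
-0.255 front 0.5498 back 0.6654
-0.235 front 0.5498 back 0.6646
-0.215 front 0.5492 back 0.6658
-0.195 front 0.5482 back 0.7384
-0.175 front 0.5477 back 0.7398
-0.155 front 0.5471 back 0.7373
-0.135 front 0.5461 back 0.7378
-0.115 front 0.5465 back 0.7372
-0.095 front 0.5458 back 0.7352
-0.075 front 0.5452 back 0.7353
-0.055 front 0.5444 back 0.7353
-0.035 front 0.5442 back 0.7348
-0.015 front 0.5438 back 0.7353
0.005 front 0.5439 back 0.7346
scene 2332
rot x [0.5456 0.5485 0.5505 0.7399 0.7409 0.7426] y [-0.2554 -0.2532 -0.2514  0.0059  0.0081  0.0154] rect ((654.4492797851562, -35.7388916015625), (193.11962890625, 268.6043701171875), 8.778483390808105)
-0.245 front 0.5506 back 0.7418
-0.225 front 0.5514 back 0.7413
-0.205 front 0.5515 back 0.7426
-0.185 front 0.5569 back 0.7409
-0.165 front 0.5485 back 0.7409
-0.145 front 0.5516 back 0.7396
-0.125 front 0.5496 back 0.7397
-0.105 front 0.5479 back 0.7405
-0.085 front 0.547 back 0.7384
-0.065 front 0.5465 back 0.7378
-0.045 front 0.5482 back 0.7373
-0.025 front 0.5475 back 0.7368
-0.005 front 0.5456 back 0.7373
0.015 front 0.5461 back 0.7351<stdin>:7: RuntimeWarning: Mean of empty slice
```

View pics/mask.png

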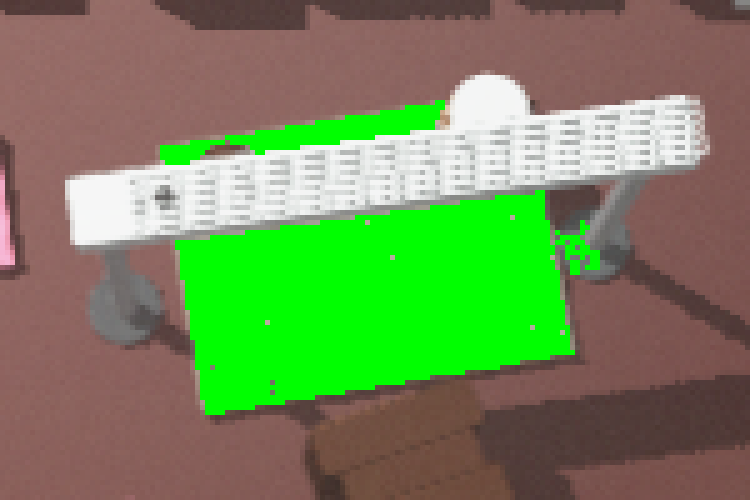

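The mask follows the felt. The board's front edge has yaw ≈8.85° with its middle at about (0.559,-0.055). The lamp front lies about 58 mm beyond it. Block yaw is about 17.9°. I move behind the block first, aligned with the board.

```bash
python3 -m creep '[[[0,0,0],[0,0,0.157]],[[25,-30,0],[0,0,0]],[[30,-35,0],[0,0,0]],[[30,-35,0],[0,0,0]],[[30,-35,0],[0,0,0]],[[30,-35,0],[0,0,0]],[[30,-35,0],[0,0,0]],[[30,-35,0],[0,0,0]],[[30,-35,0],[0,0,0]],[[30,-35,0],[0,0,0]],[[30,-35,0],[0,0,0]],[[5,-11,0],[0,0,0]]]' 50
cat >> h.py <<'E'
BC=np.array([.6526,-.0402]); BY=np.radians(8.85)
def tob(q): # world xy -> board xy
    d=np.asarray(q)[...,:2]-BC; c,s=np.cos(BY),np.sin(BY)
    return np.stack([d[...,0]*c+d[...,1]*s,-d[...,0]*s+d[...,1]*c],-1)
def st():
    o=bot.get_obs(); r=R.from_quat(o["tool_rot"]).as_matrix()
    print("t",o["clock"].round(2),"tcp",o["eef_pos"].round(4),"board",tob(o["eef_pos"]).round(4),"toolx yaw",np.degrees(np.arctan2(r[1,0],r[0,0])).round(2),"y yaw",np.degrees(np.arctan2(-r[0,1],r[1,1])+np.pi).round(2),"tilt",np.degrees(np.arcsin(-r[2,0])).round(2),"z",r[:,2].round(3),"F",o["ft_force"].round(1),"w",o["grip_width"].round(4),o["grasp_force"].round(1),"q",o["joint_pos"].round(2))
E
python3 -c "from h import *;st()"
```

```text
clock: 2.95
eef_pos: [0.396, -0.076, 0.2313]
tool_rot: [0.997, 0.079, 0.0, -0.0]
ft_force: [-0.2, -0.3, -0.2]
grip_width: 0.0503
grasp_force: 0.0Traceback (most recent call last):
  File "<string>", line 1, in <module>
    from h import *;st()
                    ~~^^
  File "h.py", line 27, in st
    print("t",o["clock"].round(2),"tcp",o["eef_pos"].round(4),"board",tob(o["eef_pos"]).round(4),"toolx yaw",np.degrees(np.arctan2(r[1,0],r[0,0])).round(2),"y yaw",np.degrees(np.arctan2(-r[0,1],r[1,1])+np.pi).round(2),"tilt",np.degrees(np.arcsin(-r[2,0])).round(2),"z",r[:,2].round(3),"F",o["ft_force"].round(1),"w",o["grip_width"].round(4),o["grasp_force"].round(1),"q",o["joint_pos"].round(2))
              ^^^^^^^^^^^^^^^^
AttributeError: 'float' object has no attribute 'round'
```

```bash
sed -i 's/o=bot.get_obs(); r=/o={k:np.array(v) for k,v in bot.get_obs().items()}; r=/' h.py
python3 -m creep '[[[0,0,40],[0,0,0]],[[0,0,55],[0,0,0]],[[0,0,55],[0,0,0]],[[0,0,40],[0,0,0]],[[0,0,15],[0,0,0]],[[8,0,0],[0,0,0]],[[8,0,0],[0,0,0]],[[8,0,0],[0,0,0]],[[8,0,0],[0,0,0]],[[0,0,0],[0,0,0]]]' >/dev/null
python3 -c "from h import *;st()"
```

```text
t 4.2 tcp [ 0.4272 -0.0729  0.0265] board [-0.2277  0.0023] toolx yaw 8.89 y yaw 8.89 tilt -0.03 z [ 0.001 -0.    -1.   ] F [-1.4 -1.9 -1.5] w 0.05 0.0 q [-0.17  0.32 -0.48  0.76 -0.    2.82]
```

```bash
for i in 1; do python3 -m creep '[[[5,0,0],[0,0,0]],[[5,0,0],[0,0,0]],[[5,0,0],[0,0,0]],[[4,0,0],[0,0,0]],[[4,0,0],[0,0,0]],[[3,0,0],[0,0,0]],[[0,0,0],[0,0,0]]]' >/dev/null; done
python3 -c "from h import *;st()"; python3 -m creep '[[[2,0,0],[0,0,0]],[[2,0,0],[0,0,0]],[[0,0,0],[0,0,0]]]'>/dev/null;  python3 -c "from h import *;st()"
```

```text
t 5.08 tcp [ 0.4528 -0.069   0.0263] board [-0.2018  0.0023] toolx yaw 8.87 y yaw 8.87 tilt -0.04 z [ 0.001 -0.    -1.   ] F [-2.3 -0.2 -1.1] w 0.0502 0.2 q [-0.15  0.36 -0.42  0.79  0.    2.84]
t 5.45 tcp [ 0.4563 -0.0683  0.0264] board [-0.1983  0.0024] toolx yaw 8.87 y yaw 8.87 tilt -0.01 z [ 0.  0. -1.] F [-5.2  0.4  0.2] w 0.05 0.3 q [-0.15  0.37 -0.41  0.79  0.    2.84]
```

```bash
cat >> h.py <<'E'
def blk(zlo=.12,zhi=.14):
    p=cam("top"); w=p["w"]; V,U=np.mgrid[:400,:640]; z=w[...,2]; im=p["image"].astype(int)
    m=(U>315)&(U<395)&(V>150)&(V<235)&(z>zlo)&(z<zhi)&(im.max(-1)<150)
    k,l,s,c=cv2.connectedComponentsWithStats(m.astype(np.uint8)); i=1+np.argmax(s[1:,4]); q=w[l==i]
    r=cv2.minAreaRect((q[:,:2]*1000).astype(np.float32)); print("block",np.round(r[0],1),"board",tob(np.array(r[0])/1000).round(4),np.round(r[1],1),round(r[2],2),"z",np.nanmedian(q[:,2]).round(4)); return p
E
python3 -c "from h import *;blk()"
python3 -m creep '[[[3,0,0],[0,0,0]],[[3,0,0],[0,0,0]],[[0,0,0],[0,0,0]]]'>/dev/null;  python3 -c "from h import *;st();blk()"
```

```text
block [514.4 -29.9] board [-0.135   0.0315] [93.3 61. ] 8.85 z 0.1331
t 5.88 tcp [ 0.4607 -0.0672  0.0261] board [-0.1937  0.0029] toolx yaw 8.87 y yaw 8.87 tilt 0.15 z [-0.003  0.    -1.   ] F [-7.2 -0.1  2.5] w 0.0499 0.7 q [-0.14  0.38 -0.4   0.8  -0.    2.84]
block [519.5 -27.8] board [-0.1296  0.0327] [93.7 57.2] 8.76 z 0.1329
```

```bash

python3 -m creep '[[[2,0,0],[0,0,0]],[[2,0,0],[0,0,0]],[[0,0,0],[0,0,0]]]'>/dev/null;  python3 -c "from h import *
st();p=blk()
cv2.imwrite('pics/t1.png',cv2.resize(p['image'][120:240,270:430],None,fx=5,fy=5,interpolation=2)[:600,:800])
w=p['w'];im=p['image']
b=tob(w)
for y0 in (.03,.045,.08,.1):
  m=(abs(b[...,1]-y0)<.006)&(b[...,0]>-.12)&(b[...,0]<-.06)&(w[...,2]<.03)&(im.max(-1)>120)
  print(y0,np.sort(b[m][:,0])[:4].round(4))
"
```

```text
t 6.3 tcp [ 0.4609 -0.0672  0.0256] board [-0.1936  0.0028] toolx yaw 8.82 y yaw 8.82 tilt 0.55 z [-0.01  -0.001 -1.   ] F [-14.7  -2.3   8.6] w 0.0504 2.2 q [-0.14  0.38 -0.39  0.81 -0.    2.84]
block [523.  -15.3] board [-0.1242  0.0446] [ 52.4 101.8] 80.08 z 0.133
0.03 [-0.062  -0.0617 -0.0609]
0.045 [-0.0626]
0.08 [-0.1188 -0.1188 -0.1175 -0.1168]
0.1 [-0.1196 -0.1187 -0.1174 -0.1144]
```

View pics/t1.png

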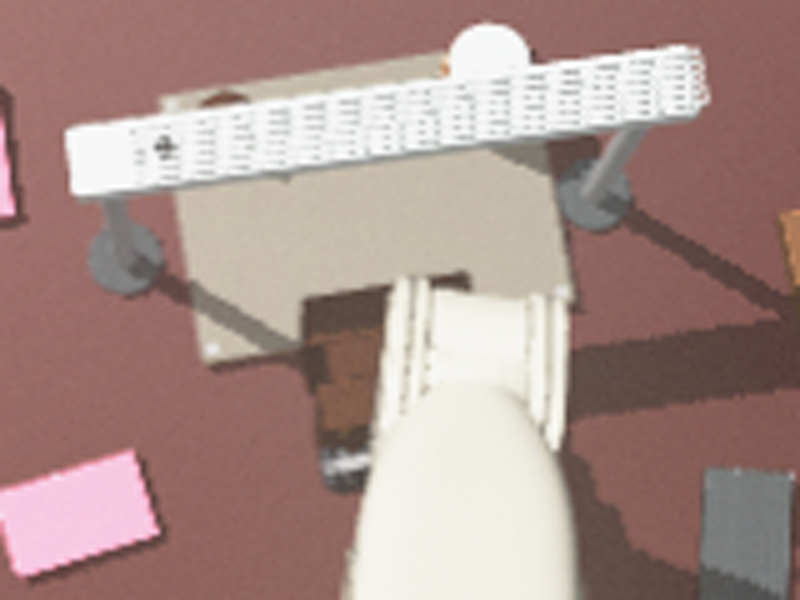

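The arm covers the right of the picture. The block at (345,330) stands against the board's front edge and square with it, and the push has stalled with the force rising, so it is at the fence. I back off, rise and tilt the tool 45°.

```bash

python3 -m creep '[[[-25,0,0],[0,0,0]],[[0,0,-45],[0,0,0]],[[0,0,-43],[0,0,0]],[[0,0,0],[0,0.157,0]],[[0,0,0],[0,0.157,0]],[[0,0,0],[0,0.157,0]],[[0,0,0],[0,0.157,0]],[[0,0,0],[0,0.157,0]],[[0,0,0],[0,0,0]]]'>/dev/null;  python3 -c "from h import *
st();blk()"
```

```text
t 7.48 tcp [ 0.4384 -0.0704  0.1114] board [-0.2163  0.0031] toolx yaw 8.53 y yaw 8.7 tilt -44.12 z [ 0.688  0.108 -0.718] F [-0.1  0.1 -0.1] w 0.0504 0.0 q [-0.42 -0.06 -1.06 -0.11  0.39  2.71]
block [511.6 -55.7] board [-0.1417  0.0064] [ 90.5 110.4] 9.23 z 0.131
```

```bash

python3 -m creep '[[[8,0,8],[0,0,0]],[[6,0,6],[0,0,0]],[[4,0,4],[0,0,0]],[[6,0,3],[0,0,0]],[[6,0,2],[0,0,0]],[[7,0,2],[0,0,0]],[[0,0,0],[0,0,0]]]'>/dev/null;  python3 -c "from h import *
st();blk(.09,.165)"
```

```text
t 8.4 tcp [ 0.4859 -0.0637  0.1226] board [-0.1683  0.0024] toolx yaw 8.89 y yaw 8.91 tilt -44.45 z [ 0.692  0.109 -0.714] F [-4.9 -0.3  4.8] w 0.0498 2.7 q [-0.34 -0.   -0.97 -0.11  0.34  2.78]
block [504.  -56.9] board [-0.1494  0.0064] [149.4 110.1] 9.27 z 0.1361
```

```bash

python3 -m creep '[[[10,0,4],[0,0,0]],[[10,0,4],[0,0,0]],[[10,0,4],[0,0,0]],[[10,0,4],[0,0,0]],[[6,0,6],[0,0,0]],[[6,0,6],[0,0,0]],[[0,0,0],[0,0,0]]]'>/dev/null;  python3 -c "from h import *
st();blk(.09,.185)"
```

```text
t 9.32 tcp [ 0.5417 -0.0552  0.1381] board [-0.1119  0.0022] toolx yaw 8.84 y yaw 8.87 tilt -44.38 z [ 0.691  0.108 -0.715] F [-0.2  0.1  0.6] w 0.0498 0.0 q [-0.26  0.06 -0.85 -0.06  0.29  2.84]
block [556.1 -49.4] board [-0.0968  0.0057] [139.1 111.6] 8.75 z 0.1364
```

```bash

python3 -m creep '[[[6,0,7],[0,0,0]],[[6,0,7],[0,0,0]],[[6,0,7],[0,0,0]],[[6,0,7],[0,0,0]],[[0,0,0],[0,0,0]]]'>/dev/null;  python3 -c "from h import *
st();blk(.05,.185)"
```

```text
t 10.0 tcp [ 0.5781 -0.0495  0.1349] board [-0.075   0.0023] toolx yaw 8.85 y yaw 8.88 tilt -44.39 z [ 0.691  0.108 -0.715] F [-0.5 -0.6  0.1] w 0.0497 0.0 q [-0.22  0.13 -0.78 -0.08  0.26  2.87]
block [592.5 -44.5] board [-0.0601  0.005 ] [138.8 113.5] 8.31 z 0.111
```

```bash
python3 -c "from h import *
p=cam('scene'); cv2.imwrite('pics/s1.png',cv2.resize(p['image'][130:300,210:430],None,fx=3,fy=3))
p=cam('top'); b=tob(p['w']); z=p['w'][...,2]
for x in np.arange(-.16,.05,.01):
  m=(abs(b[...,0]-x)<.005)&(abs(b[...,1]-.045)<.01)
  print(round(x,3),np.nanmedian(z[m]).round(3),end=' | ')
"
```

```text
-0.16 0.004 | -0.15 0.208 | -0.14 0.007 | -0.13 0.003 | -0.12 0.178 | -0.11 0.18 | -0.1 0.177 | -0.09 0.114 | -0.08 0.113 | -0.07 0.108 | -0.06 0.111 | -0.05 0.11 | -0.04 0.114 | -0.03 0.292 | -0.02 0.296 | -0.01 0.295 | 0.0 0.294 | 0.01 0.295 | 0.02 nan | 0.03 nan | 0.04 nan |
  return np.nanmean(a, axis, out=out, keepdims=keepdims)
```

View pics/s1.png

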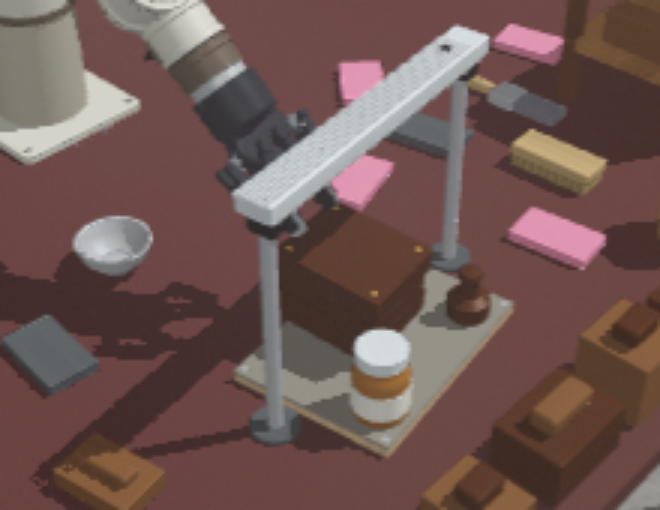

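The block is down flat on the felt at crop pixel (355,265), back at z≈0.11. I'll retreat and measure it with a clear view, and add a helper that works out shifts in tool axes.

```bash
cat >> h.py <<'E'
def plan(pos,yaw,tilt,flip=False):
    "turn to make first (tool rotvec), then total shift in the NEW tool axes, mm"
    o=bot.get_obs(); r=R.from_quat(o["tool_rot"])
    t=R.from_euler("z",yaw,degrees=True)*R.from_euler("x",180,degrees=True)*R.from_euler("y",tilt,degrees=True)
    if flip: t=t*R.from_euler("z",180,degrees=True)
    d=t.inv().apply(np.array(pos)-o["eef_pos"])*1000
    print("turn",(r.inv()*t).as_rotvec().round(3),"shift",d.round(1),"len",np.linalg.norm(d).round(1))
E
python3 -m creep '[[[0,0,-30],[0,0,0]],[[0,0,-45],[0,0,0]],[[0,0,-45],[0,0,0]],[[0,0,0],[0,0,0]]]'>/dev/null;  python3 -c "from h import *
st();p=blk(.095,.12);plan([.37,-.29,.17],-4.1,45)
w=p['w'];b=tob(w);z=w[...,2]
m=(abs(z-.109)<.012)&(b[...,0]>-.12)&(b[...,0]<.06)&(abs(b[...,1])<.09); q=b[m]
print('near edge by y', [(round(y,2),np.percentile(q[abs(q[:,1]-y)<.01][:,0],2).round(4)) for y in (-.03,-.01,.01,.03,.05)], np.percentile(q[:,1],[1,99]).round(4))
p=cam('scene');w=p['w'];b=tob(w);z=w[...,2];im=p['image'].astype(int)
m=(abs(z-.109)<.007)&(b[...,0]>-.14)&(b[...,0]<.08)&(abs(b[...,1])<.1)&(im.max(-1)<140); q=w[m]
r=cv2.minAreaRect((q[:,:2]*1000).astype(np.float32));print(len(q),r,tob(np.array(r[0])/1000));q=tob(q);print(np.percentile(q,[1,99],axis=0))"
```

```text
t 10.65 tcp [ 0.4944 -0.0635  0.2241] board [-0.1599  0.0014] toolx yaw 8.88 y yaw 8.75 tilt -44.72 z [ 0.696  0.106 -0.711] F [-0.7  0.9  0.4] w 0.0503 0.0 q [-0.33 -0.2  -0.78  0.27  0.33  2.79]
block [598.1 -42.4] board [-0.0542  0.0062] [116.5 110.1] 8.9 z 0.1091
turn [-0.157  0.007  0.16 ] shift [-113.7  235.1  -39.2] len 264.0
near edge by y [(-0.03, np.float64(-0.1105)), (-0.01, np.float64(-0.1102)), (0.01, np.float64(-0.1112)), (0.03, np.float64(-0.1105)), (0.05, np.float64(-0.1105))] [-0.048   0.0606]
936 ((607.7852783203125, -37.682777404785156), (132.54803466796875, 111.9295654296875), 8.583284378051758) [-0.04389391  0.00938192]
[[-0.10636317 -0.04528471]
 [ 0.02102624  0.06415459]]
```

```bash

python3 -m creep '[[[0,0,0],[-0.078,0.004,0.08]],[[0,0,0],[-0.078,0.003,0.08]],[[-15,30,-5],[0,0,0]],[[-18,40,-6],[0,0,0]],[[-20,42,-7],[0,0,0]],[[-20,42,-7],[0,0,0]],[[-20,42,-7],[0,0,0]],[[-20,39,-7],[0,0,0]],[[0,0,0],[0,0,0]]]' 85 >/dev/null;  python3 -c "from h import *
st()
p=cam('wrist');w=p['w'];z=w[...,2];im=p['image'].astype(int);cv2.imwrite('pics/w1.png',p['image'])
m=(np.hypot(w[...,0]-.41,w[...,1]+.295)<.075)&(abs(z-.013)<.006)&(im.max(-1)-im.min(-1)<30)
k,l,s,c=cv2.connectedComponentsWithStats(m.astype(np.uint8)); i=1+np.argmax(s[1:,4]); q=w[l==i]
r=cv2.minAreaRect((q[:,:2]*1000).astype(np.float32));print(len(q),r,np.nanmedian(q[:,2]))"
```

```text
t 11.88 tcp [ 0.3696 -0.2922  0.1661] board [-0.3184 -0.2054] toolx yaw -4.59 y yaw 355.72 tilt -44.62 z [ 0.701 -0.049 -0.712] F [ 0.9 -0.6 -0.5] w 0.0849 0.0 q [-1.06 -0.04 -0.8   0.32  0.63  2.33]
7817 ((409.3785400390625, -293.1348876953125), (59.825775146484375, 99.68233489990234), 84.93463897705078) 0.014505344084861344
```

View pics/w1.png

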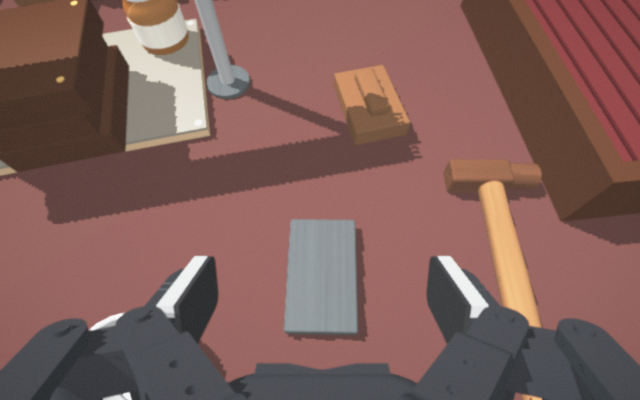

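Wrist picture: the grey weight lies at (322,275), the bowl well left at (110,330), the mallet to the right. The weight's centre is (0.4095,-0.2935), yaw ≈-4.9°.

```bash
python3 -c "from h import *
plan([.413,-.2935,.035],-4.9,45)"
```

```text
turn [-0.013  0.006  0.005] shift [-62.4  -0.6 123.2] len 138.2
```

```bash

python3 -m creep '[[[0,0,0],[-0.013,0.006,0.005]],[[-21,0,41],[0,0,0]],[[-21,0,41],[0,0,0]],[[-20,0,41],[0,0,0]],[[0,0,0],[0,0,0]]]' >/dev/null;  python3 -c "from h import *
st();plan([.413,-.2935,.009],-4.9,45)"
```

```text
t 12.55 tcp [ 0.4133 -0.2885  0.0326] board [-0.2747 -0.2086] toolx yaw -4.73 y yaw 355.57 tilt -44.69 z [ 0.702 -0.051 -0.711] F [-0.5  0.2 -0.2] w 0.0849 0.0 q [-0.94  0.34 -0.94 -0.28  0.57  2.45]
turn [-0.009  0.005  0.002] shift [-16.6   5.   16.8] len 24.1
```

```bash

python3 -m creep '[[[-8,5,8],[0,0,0]],[[-8,0,8],[0,0,0]],[[0,0,0],[0,0,0]]]' >/dev/null;  python3 -c "from h import *
st()"; python3 -m creep '[[[0,0,0],[0,0,0]],[[0,0,0],[0,0,0]],[[0,0,0],[0,0,0]],[[0,0,0],[0,0,0]],[[0,0,0],[0,0,0]],[[0,0,0],[0,0,0]]]' 50 >/dev/null;  python3 -c "from h import *
st()"
```

```text
t 12.92 tcp [ 0.4143 -0.2982  0.017 ] board [-0.2751 -0.2183] toolx yaw -4.29 y yaw 355.4 tilt -45.23 z [ 0.707 -0.061 -0.704] F [ 0.4  0.4 -0.3] w 0.0851 0.0 q [-0.95  0.4  -0.94 -0.35  0.57  2.44]
t 13.68 tcp [ 0.4146 -0.2973  0.0174] board [-0.2747 -0.2174] toolx yaw -4.38 y yaw 355.48 tilt -45.42 z [ 0.71  -0.058 -0.702] F [-8.3  4.6 14.9] w 0.0501 7.2 q [-0.95  0.4  -0.94 -0.35  0.58  2.44]
```

```bash

python3 -m creep '[[[0,0,0],[0,0,0]],[[0,0,0],[0,0,0]],[[0,0,0],[0,0,0]],[[0,0,0],[0,0,0]]]' 85 >/dev/null;  python3 -c "from h import *
st()
p=cam('wrist');w=p['w'];z=w[...,2];im=p['image'].astype(int);cv2.imwrite('pics/w2.png',p['image'])
st()
m=(np.hypot(w[...,0]-.41,w[...,1]+.295)<.075)&(abs(z-.013)<.006)&(im.max(-1)-im.min(-1)<30)
k,l,s,c=cv2.connectedComponentsWithStats(m.astype(np.uint8)); i=1+np.argmax(s[1:,4]); q=w[l==i]
r=cv2.minAreaRect((q[:,:2]*1000).astype(np.float32));print(len(q),r,np.nanmedian(q[:,2]))"
```

```text
t 14.18 tcp [ 0.4138 -0.2986  0.015 ] board [-0.2757 -0.2186] toolx yaw -4.48 y yaw 355.32 tilt -45.11 z [ 0.706 -0.06  -0.706] F [-0.7  0.3  0.6] w 0.085 0.0 q [-0.95  0.41 -0.94 -0.35  0.57  2.44]
t 14.22 tcp [ 0.4137 -0.2986  0.0149] board [-0.2758 -0.2186] toolx yaw -4.48 y yaw 355.32 tilt -45.11 z [ 0.706 -0.06  -0.706] F [-0.1  0.4  0.4] w 0.0851 0.0 q [-0.95  0.41 -0.94 -0.35  0.57  2.44]
25960 ((413.2712097167969, -293.78497314453125), (60.213802337646484, 94.14464569091797), 84.78765106201172) 0.014436102059037717
```

View pics/w2.png

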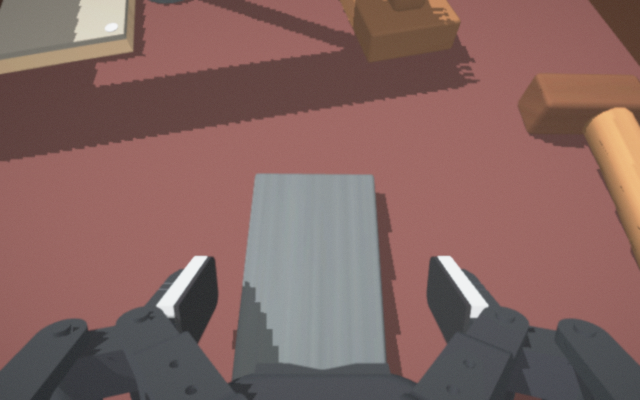

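The weight lies undisturbed at (315,275). The gripper sat too high and 5 mm to the right, so the tips slid over the top. I reduce the tilt to 35°, go lower and recentre.

```bash
python3 -m creep '[[[0,0,0],[0,-0.175,0]],[[0,0,0],[0,0,0]]]' 85 >/dev/null; python3 -c "from h import *
st();plan([.4175,-.294,.005],-4.9,35)"
```

```text
t 14.48 tcp [ 0.4171 -0.3007  0.0165] board [-0.2728 -0.2211] toolx yaw -4.32 y yaw 355.4 tilt -36.62 z [ 0.594 -0.053 -0.803] F [ 1.1 -0.4 -0. ] w 0.0848 0.0 q [-0.88  0.33 -0.83 -0.08  0.44  2.45]
turn [ 0.002 -0.028  0.008] shift [-6.7 -6.7  9.3] len 13.3
```

```bash
python3 -m creep '[[[-3,-4,5],[0,-0.02,0.008]],[[-3,-3,4],[0,0,0]],[[0,0,0],[0,0,0]],[[0,0,0],[0,0,0]],[[0,0,0],[0,0,0]]]' 85 >/dev/null; python3 -c "from h import *
st();plan([.4175,-.294,.005],-4.9,35)"
```

```text
t 15.1 tcp [ 0.4152 -0.2923  0.0032] board [-0.2734 -0.2126] toolx yaw -5.2 y yaw 354.88 tilt -35.19 z [ 0.574 -0.05  -0.817] F [0.1 0.2 0.2] w 0.0852 0.0 q [-0.86  0.35 -0.84 -0.1   0.41  2.48]
turn [ 0.    -0.003 -0.004] shift [ 3.   1.5 -0.1] len 3.4
```

```bash
python3 -m creep '[[[3,1,0],[0,0,0]],[[0,0,0],[0,0,0]],[[0,0,0],[0,0,0]],[[0,0,0],[0,0,0]],[[0,0,0],[0,0,0]],[[0,0,0],[0,0,0]],[[0,0,0],[0,0,0]],[[0,0,0],[0,0,0]]]' 40 >/dev/null; python3 -c "from h import *
st()"
```

```text
t 16.1 tcp [ 0.4182 -0.2944  0.0062] board [-0.2707 -0.2151] toolx yaw -5.13 y yaw 354.87 tilt -35.3 z [ 0.576 -0.052 -0.816] F [-3.1  0.2  5.2] w 0.0583 62.3 q [-0.85  0.35 -0.84 -0.09  0.41  2.48]
```

```bash
python3 -m creep '[[[6,0,-8],[0,0,0]],[[12,0,-16],[0,0,0]],[[17,0,-25],[0,0,0]],[[17,0,-25],[0,0,0]],[[17,0,-25],[0,0,0]],[[17,0,-25],[0,0,0]],[[0,0,0],[0,0,0]],[[0,0,0],[0,0,0]]]' >/dev/null; python3 -c "from h import *
st()
def rows(): pass
p=cam('wrist');w=p['w'];o=p['pos'];im=p['image'].astype(int);cv2.imwrite('pics/w3.png',p['image'])
L=p['rot'].inv().apply((w-o).reshape(-1,3)).reshape(w.shape)
g=(im.max(-1)-im.min(-1)<30)&(im.max(-1)>75)&(np.linalg.norm(w-o,axis=-1)<.08)&(abs(L[...,1])<.033)&(L[...,0]>.0)
q=w[g];print(len(q)); c=q.mean(0);u,s,v=np.linalg.svd(q-c,full_matrices=False);print('c',c,'n',v[2],'s',s/np.sqrt(len(q)))
print('local',np.percentile(L[g],[2,50,98],axis=0).round(4))
plan([.49,-.065,.21],8.9,35)"
```

```text
t 17.1 tcp [ 0.4151 -0.2922  0.1537] board [-0.2735 -0.2125] toolx yaw -5.29 y yaw 354.89 tilt -34.98 z [ 0.571 -0.047 -0.819] F [ 0.1  0.6 -6.4] w 0.0571 66.2 q [-0.85  0.03 -0.65  0.42  0.41  2.48]
18949
c [ 0.42125304 -0.29318052  0.17357195] n [ 0.70151209 -0.07245162  0.70896513] s [0.02976717 0.01935458 0.00874197]
local [[ 0.0008 -0.0317 -0.0768]
 [ 0.0146  0.0006 -0.0019]
 [ 0.0371  0.0316  0.0166]]
turn [ 0.136  0.    -0.203] shift [ 122.1 -212.6   16.2] len 245.7
```

View pics/w3.png

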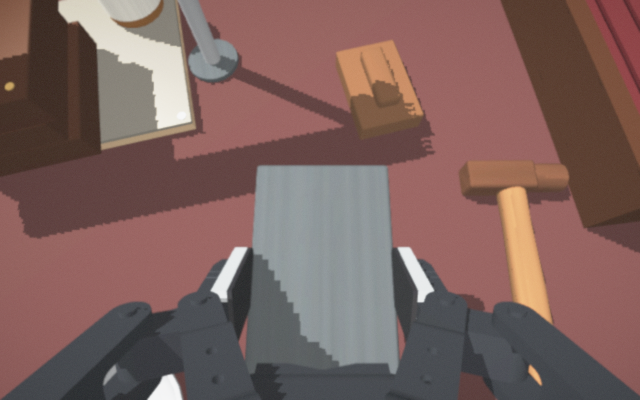

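The weight is held between the pads at (320,265), far edge at row 167. I measure its tilt and centre in the hand.

```bash
cat >> h.py <<'E'
def held(r0=160,r1=352):
    p=cam("wrist"); w=p["w"]; V,U=np.mgrid[:400,:640]
    far=np.abs(w[...,2]-p["pos"][2])<.045
    a=far&(V>185)&(V<330)&(U>275)&(U<370); q=w[a]
    c=np.median(q,0); n=np.linalg.svd(q-c,full_matrices=False)[2][2]; n*=np.sign(n[2])
    d=np.abs((w-c)@n); m=(d<.004)&(V>150)&(V<355)&(U>235)&(U<410)
    k,l,s,_=cv2.connectedComponentsWithStats(m.astype(np.uint8)); g=w[l==1+np.argmax(s[1:,4])]
    rr=p["rot"].as_matrix(); ax=np.cross(rr[:,1],n); ax/=np.linalg.norm(ax); ax*=np.sign(ax[0])  # forward in plate
    if abs(ax[0])<.3: print("?")
    f=np.percentile((g-p["pos"])@ax,99.5)
    lat=(g-p["pos"])@rr[:,1]
    ctr=p["pos"]+ax*(f-.05)-n*.007   # centre of plate, mid thickness
    print("n",n.round(3),"pitch deg",np.degrees(np.arcsin(ax[2])).round(2),"roll",np.degrees(np.arcsin(n@rr[:,1])).round(2),"yaw",np.degrees(np.arctan2(ax[1],ax[0])).round(2),"fwd edge",f.round(4),"lat",np.percentile(lat,[1,99]).round(4),"centre rel tcp fwd",(f-.05).round(4),"bottom z rel tcp",((c-p["pos"])@n-.014).round(4)); return p
E
python3 -c "from h import *
held()"
```

```text
n [ 0.01  -0.009  1.   ] pitch deg -0.61 roll 0.14 yaw -5.11 fwd edge 0.0408 lat [-0.029   0.0286] centre rel tcp fwd -0.0092 bottom z rel tcp -0.0059
```

```bash
python3 -m creep '[[[0,0,0],[0.07,0,-0.1]],[[0,0,0],[0.068,0,-0.1]],[[15,-30,2],[0,0,0]],[[20,-40,3],[0,0,0]],[[22,-40,3],[0,0,0]],[[22,-40,3],[0,0,0]],[[20,-38,3],[0,0,0]],[[15,-25,2],[0,0,0]],[[0,0,0],[0,0,0]],[[0,0,0],[0,0,0]]]' >/dev/null; python3 -c "from h import *
st();held();plan([.6152,-.0395,.134],8.9,35)"
```

```text
t 18.45 tcp [ 0.4838 -0.0671  0.2065] board [-0.1709 -0.0006] toolx yaw 8.8 y yaw 8.84 tilt -35.0 z [ 0.567  0.089 -0.819] F [-1.   0.1 -6.7] w 0.0576 67.1 q [-0.29 -0.15 -0.67  0.49  0.25  2.77]
n [ 0.01  -0.001  1.   ] pitch deg -0.53 roll 0.1 yaw 8.84 fwd edge 0.0409 lat [-0.0293  0.0283] centre rel tcp fwd -0.0091 bottom z rel tcp -0.0058
turn [ 0.001 -0.    -0.002] shift [ 68.1  -7.5 136.5] len 152.7
```

```bash
python3 -m creep '[[[10,-1,20],[0,0,0]],[[14,-2,28],[0,0,0]],[[14,-2,28],[0,0,0]],[[12,-1,25],[0,0,0]],[[10,-1,20],[0,0,0]],[[8,-1,15],[0,0,0]],[[0,0,0],[0,0,0]],[[0,0,0],[0,0,0]],[[0,0,0],[0,0,0]]]' >/dev/null; python3 -c "from h import *
st();p=held();plan([.6152,-.0395,.118],8.9,35)
w=p['w'];b=tob(w);z=w[...,2];m=(abs(z-.109)<.005)&(b[...,0]<-.0)&(b[...,0]>-.12)&(abs(b[...,1])<.09)
print(m.sum(),np.percentile(b[m],[1,99],axis=0),np.median(z[m]))
V,U=np.mgrid[:400,:640]
m=(abs(z-.109)<.006)&(b[...,0]<.06)&(b[...,0]>-.02)&(abs(b[...,1])<.09)&(V<160); q=b[m]
print('far part',m.sum(),np.percentile(q,[.5,1,99,99.5],axis=0).round(4),np.median(z[m]))"
```

```text
t 19.62 tcp [ 0.6157 -0.0393  0.1369] board [-0.0363  0.0066] toolx yaw 8.81 y yaw 8.79 tilt -35.21 z [ 0.57   0.088 -0.817] F [-0.3  0.3 -6.3] w 0.0576 67.1 q [-0.15  0.19 -0.54  0.24  0.17  2.89]
n [ 0.006 -0.001  1.   ] pitch deg -0.32 roll 0.12 yaw 8.79 fwd edge 0.0409 lat [-0.0293  0.0283] centre rel tcp fwd -0.0091 bottom z rel tcp -0.0059
turn [ 0.002 -0.004 -0.001] shift [-11.5   0.2  15.2] len 19.1
3655 [[-0.07547117 -0.0443872 ]
 [-0.00037765  0.06385985]] 0.10849753891333369Traceback (most recent call last):
  File "<string>", line 7, in <module>
    print('far part',m.sum(),np.percentile(q,[.5,1,99,99.5],axis=0).round(4),np.median(z[m]))
                             ~~~~~~~~~~~~~^^^^^^^^^^^^^^^^^^^^^^^^^
    return _quantile_unchecked(
        a, q, axis, out, overwrite_input, method, keepdims, weights)
    return _ureduce(a,
                    func=_quantile_ureduce_func,
    ...<5 lines>...
                    overwrite_input=overwrite_input,
                    method=method)
    r = func(a, **kwargs)
    result = _quantile(arr,
                       quantiles=q,
    ...<2 lines>...
                       out=out,
                       weights=wgt)
    slices_having_nans = np.isnan(arr[-1, ...])
                                  ~~~^^^^^^^^^
IndexError: index -1 is out of bounds for axis 0 with size 0
```

```bash
python3 -m creep '[[[-4,-1,5],[0,0,0]],[[-4,-1,5],[0,0,0]],[[-3,0,5],[0,0,0]],[[0,0,0],[0,0,0]],[[0,0,0],[0,0,0]],[[0,0,0],[0,0,0]]]' >/dev/null; python3 -c "from h import *
st();p=held();plan([.6152,-.0375,.114],8.9,35)"
```

```text
t 20.42 tcp [ 0.6158 -0.0371  0.1183] board [-0.0358  0.0088] toolx yaw 8.85 y yaw 8.83 tilt -35.24 z [ 0.57   0.088 -0.817] F [-0.8  0.1 -7.5] w 0.0577 67.1 q [-0.14  0.22 -0.57  0.19  0.17  2.9 ]
n [ 0.006 -0.001  1.   ] pitch deg -0.31 roll 0.15 yaw 8.83 fwd edge 0.041 lat [-0.0293  0.0283] centre rel tcp fwd -0.009 bottom z rel tcp -0.0059
turn [ 0.001 -0.004 -0.001] shift [-3.   0.3  3.2] len 4.4
```

```bash
python3 -m creep '[[[-1,0,1.5],[0,0,0]],[[-1,0,1.5],[0,0,0]],[[0,0,0],[0,0,0]],[[0,0,0],[0,0,0]]]' >/dev/null; python3 -c "from h import *
st()"; python3 -m creep '[[[-1,0,1.5],[0,0,0]],[[0,0,0],[0,0,0]],[[0,0,0],[0,0,0]]]' >/dev/null; python3 -c "from h import *
st()"
```

```text
t 20.98 tcp [ 0.6156 -0.037   0.1144] board [-0.0361  0.0088] toolx yaw 8.84 y yaw 8.82 tilt -35.2 z [ 0.57   0.088 -0.817] F [ 0.3 -0.8 -6.1] w 0.058 67.1 q [-0.14  0.23 -0.57  0.18  0.17  2.9 ]
t 21.35 tcp [ 0.6169 -0.037   0.1142] board [-0.0348  0.0087] toolx yaw 8.88 y yaw 8.84 tilt -35.4 z [ 0.573  0.088 -0.815] F [-3.7  0.6  3.1] w 0.0576 68.2 q [-0.14  0.23 -0.57  0.17  0.17  2.9 ]
```

```bash
python3 -m creep '[[[0,0,0],[0,0,0]],[[0,0,0],[0,0,0]],[[0,0,0],[0,0,0]],[[0,0,0],[0,0,0]],[[0,0,0],[0,0,0]]]' 82 >/dev/null; python3 -c "from h import *
st()"; python3 -m creep '[[[0,0,-10],[0,0,0]],[[0,0,-30],[0,0,0]],[[0,0,-50],[0,0,0]],[[0,0,-50],[0,0,0]],[[0,0,0],[0,0,0]],[[0,0,0],[0,0,0]]]' >/dev/null; cat >> h.py <<'E'
def plate(zt,cx=None):
    p=cam("wrist");w=p['w'];z=w[...,2];b=tob(w);im=p['image'].astype(int)
    m=(abs(z-zt)<.005)&(b[...,0]>-.13)&(b[...,0]<.05)&(abs(b[...,1])<.06)&(im.max(-1)-im.min(-1)<32)
    k,l,s,_=cv2.connectedComponentsWithStats(m.astype(np.uint8)); i=1+np.argmax(s[1:,4]); q=w[l==i]
    r=cv2.minAreaRect((q[:,:2]*1000).astype(np.float32));print("plate",len(q),np.round(r[0],1),np.round(r[1],1),round(r[2],2),"board",tob(np.array(r[0])/1000).round(4),"z",np.median(q[:,2]).round(4))
    m=(abs(z-.109)<.005)&(b[...,0]>-.13)&(b[...,0]<.05)&(abs(b[...,1])<.09); q=w[m]
    r=cv2.minAreaRect((q[:,:2]*1000).astype(np.float32));print("blockback",len(q),np.round(r[0],1),np.round(r[1],1),round(r[2],2),"board",tob(np.array(r[0])/1000).round(4),np.percentile(tob(q),[1,99],axis=0).round(4).tolist())
    return p
E
python3 -c "from h import *
st();plate(.123)"
```

```text
t 21.98 tcp [ 0.6157 -0.037   0.1125] board [-0.036   0.0088] toolx yaw 8.85 y yaw 8.83 tilt -35.2 z [ 0.57   0.088 -0.817] F [-0.8  0.1 -0. ] w 0.0819 0.0 q [-0.14  0.23 -0.57  0.17  0.17  2.9 ]
t 22.72 tcp [ 0.5356 -0.0494  0.2272] board [-0.117   0.0089] toolx yaw 8.84 y yaw 8.81 tilt -35.24 z [ 0.57   0.088 -0.817] F [-0.3 -0.2 -0.2] w 0.082 0.0 q [-0.21 -0.07 -0.55  0.51  0.2   2.84]
plate 9114 [607.7 -37.5] [99.1 60.1] 8.79 board [-0.044   0.0096] z 0.1223
blockback 10942 [604.4 -37.6] [129.8 109.6] 8.82 board [-0.0472  0.01  ] [[-0.1118, -0.0438], [0.0165, 0.0636]]
```

```bash
python3 -m creep '[[[-20,0,-50],[0,0,0]],[[0,0,0],[0,-0.153,0]],[[0,0,0],[0,-0.153,0]],[[0,0,0],[0,-0.153,0]],[[0,0,0],[0,-0.153,0]],[[0,0,0],[0,0,-0.185]],[[0,0,0],[0,0,-0.185]],[[0,0,0],[0,0,-0.185]],[[0,0,0],[0,0,-0.185]],[[0,0,0],[0,0,-0.185]],[[0,0,0],[0,0,-0.185]],[[0,0,0],[0,0,-0.185]]]' 85 >/dev/null
python3 -m creep '[[[0,0,0],[0,0,-0.185]],[[0,0,0],[0,0,-0.185]],[[0,0,0],[0,0,-0.185]],[[0,0,0],[0,0,-0.185]],[[0,0,0],[0,0,-0.185]],[[0,0,0],[0,0,-0.185]],[[0,0,0],[0,0,-0.185]],[[0,0,0],[0,0,-0.185]],[[0,0,0],[0,0,-0.185]],[[0,0,0],[0,0,-0.185]],[[0,0,0],[0,0,0]],[[0,0,0],[0,0,0]]]'>/dev/null;  sed -i 's/t=t\*R.from_euler("z",180,degrees=True)/t=R.from_euler("z",yaw,degrees=True)*R.from_euler("x",180,degrees=True)*R.from_euler("z",180,degrees=True)*R.from_euler("y",-tilt,degrees=True)/' h.py
python3 -c "from h import *
st();plan([.385,.30,.17],10.9,0,True);plan([.385,.30,.17],10.9,35,True)"
```

```text
t 25.78 tcp [ 0.4911 -0.0561  0.2551] board [-0.162   0.0091] toolx yaw -171.11 y yaw 188.89 tilt 0.01 z [ 0.  0. -1.] F [0.1 0.5 0.2] w 0.0847 0.0 q [-0.11  0.22  0.04  1.39  0.   -0.27]
turn [ 0.     0.    -0.035] shift [ 36.9 369.8  85.1] len 381.2
turn [-0.011 -0.611 -0.034] shift [ 79.  369.8  48.5] len 381.2
```

```bash
python3 -m creep '[[[4,30,5],[0,0,-0.035]],[[4,42,8],[0,0,0]],[[4,42,10],[0,0,0]],[[5,46,10],[0,0,0]],[[5,46,10],[0,0,0]],[[5,46,10],[0,0,0]],[[5,44,10],[0,0,0]],[[4,42,10],[0,0,0]],[[1,32,10],[0,0,0]]]' >/dev/null
python3 -m creep '[[[0,0,0],[0,-0.153,0]],[[0,0,0],[0,-0.153,0]],[[0,0,0],[0,-0.153,0]],[[0,0,0],[0,-0.153,0]],[[0,0,0],[0,0,0]],[[0,0,0],[0,0,0]]]' >/dev/null
python3 -c "from h import *
st()
p=cam('wrist');w=p['w'];z=w[...,2];im=p['image'].astype(int);cv2.imwrite('pics/w4.png',p['image'])
m=(np.hypot(w[...,0]-.435,w[...,1]-.308)<.075)&(abs(z-.013)<.006)&(im.max(-1)-im.min(-1)<32)
k,l,s,c=cv2.connectedComponentsWithStats(m.astype(np.uint8)); i=1+np.argmax(s[1:,4]); q=w[l==i]
r=cv2.minAreaRect((q[:,:2]*1000).astype(np.float32));print(len(q),r,np.nanmedian(q[:,2]))"
```

```text
t 27.65 tcp [0.3864 0.3015 0.1743] board [-0.2105  0.3786] toolx yaw -169.05 y yaw 191.0 tilt 35.2 z [ 0.566  0.111 -0.817] F [ 1.1 -0.2  0. ] w 0.0849 0.0 q [ 0.89 -0.06 -0.68  0.45 -0.38  0.61]
7609 ((432.4996643066406, 310.50616455078125), (100.7052001953125, 60.1118049621582), 10.615806579589844) 0.014543559698314418
```

View pics/w4.png

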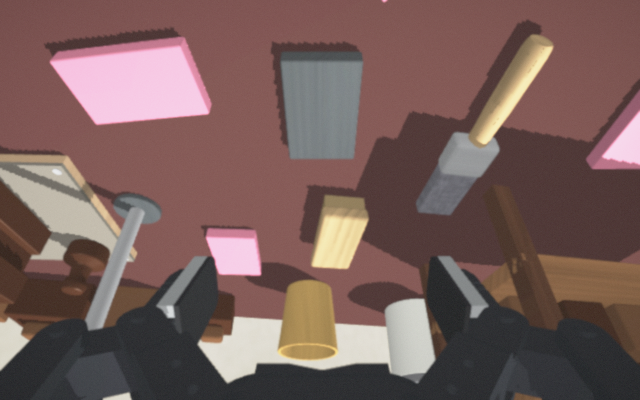

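The view is upside down because the tool is flipped. The grey weight is at (322,105), the flat brush at (470,150), the scrub brush at (340,230). The camera now hangs below the wrist, so I check its clearance.

```bash
python3 -c "from h import *
p=cam('wrist');T=np.array(p['tool_from_camera']);print(T.round(3));print('cam world',p['pos']+p['rot'].apply(T[:3,3]))
plan([.4395,.3115,.05],10.7,35,True)"
```

```text
[[-0.001 -0.96  -0.28   0.072]
 [ 1.    -0.002  0.001  0.   ]
 [-0.001 -0.28   0.96  -0.144]
 [ 0.     0.     0.     1.   ]]
cam world [0.2480546  0.27515329 0.25070408]
turn [0.004 0.005 0.002] shift [ 28.3  -0.3 132.8] len 135.8
```

```bash
python3 -m creep '[[[9,0,40],[0,0,0]],[[10,0,48],[0,0,0]],[[9,0,44],[0,0,0]],[[0,0,0],[0,0,0]],[[0,0,0],[0,0,0]],[[0,0,0],[0,0,0]]]' >/dev/null
python3 -c "from h import *
st();plan([.4413,.3122,.005],10.7,35,True)"
```

```text
t 28.5 tcp [0.4388 0.3116 0.0516] board [-0.1571  0.3805] toolx yaw -169.07 y yaw 191.02 tilt 35.42 z [ 0.568  0.113 -0.815] F [-0.3  1.   0.9] w 0.0853 0.0 q [ 0.81  0.26 -0.77  0.01 -0.34  0.52]
turn [0.005 0.007 0.003] shift [24.6  0.2 39.6] len 46.7
```

```bash
python3 -m creep '[[[10,0,16],[0.005,0.007,0.003]],[[10,0,14],[0,0,0]],[[4,0,9],[0,0,0]],[[0,0,0],[0,0,0]],[[0,0,0],[0,0,0]],[[0,0,0],[0,0,0]]]' >/dev/null
python3 -c "from h import *
st();plan([.4413,.3122,.005],10.7,35,True)"
```

```text
t 29.25 tcp [0.4407 0.3111 0.0041] board [-0.1554  0.3797] toolx yaw -169.2 y yaw 190.72 tilt 34.87 z [ 0.562  0.105 -0.82 ] F [-0.7 -0.5  0.7] w 0.0852 0.0 q [ 0.8   0.38 -0.8  -0.12 -0.34  0.52]
turn [-0.001 -0.002  0.001] shift [-1.2  0.9 -0.3] len 1.5
```

```bash
python3 -m creep '[[[-1,0,-1],[0,0,0]],[[0,0,0],[0,0,0]],[[0,0,0],[0,0,0]],[[0,0,0],[0,0,0]],[[0,0,0],[0,0,0]],[[0,0,0],[0,0,0]],[[0,0,0],[0,0,0]],[[0,0,0],[0,0,0]]]' 40 >/dev/null; python3 -c "from h import *
st()"; python3 -m creep '[[[-6,0,-8],[0,0,0]],[[-12,0,-16],[0,0,0]],[[-17,0,-25],[0,0,0]],[[-20,0,-30],[0,0,0]],[[-20,0,-30],[0,0,0]],[[-20,0,-30],[0,0,0]],[[-15,0,-20],[0,0,0]],[[0,0,0],[0,0,0]],[[0,0,0],[0,0,0]]]' >/dev/null; python3 -c "from h import *
st();plan([.48,-.06,.215],8.8,35,True)"
```

```text
t 30.25 tcp [0.4407 0.3113 0.0057] board [-0.1553  0.38  ] toolx yaw -169.18 y yaw 190.75 tilt 34.89 z [ 0.562  0.105 -0.82 ] F [-4.4 -1.4  8.2] w 0.0577 61.8 q [ 0.8   0.37 -0.8  -0.12 -0.34  0.52]
t 31.38 tcp [0.4384 0.3097 0.1953] board [-0.1578  0.3787] toolx yaw -169.05 y yaw 190.73 tilt 34.53 z [ 0.558  0.101 -0.824] F [-0.3  0.1 -7.6] w 0.0577 66.3 q [ 0.8   0.   -0.55  0.5  -0.34  0.53]
turn [ 0.015 -0.008  0.031] shift [   1.3 -371.7  -25. ] len 372.6
```

```bash
python3 -m creep '[[[0,-25,-2],[0.015,-0.008,0.031]],[[0,-40,-3],[0,0,0]],[[0,-44,-3],[0,0,0]],[[0,-46,-3],[0,0,0]],[[0,-46,-3],[0,0,0]],[[0,-46,-3],[0,0,0]],[[0,-46,-3],[0,0,0]],[[1,-44,-3],[0,0,0]],[[0,-35,-2],[0,0,0]],[[0,0,0],[0,0,0]],[[0,0,0],[0,0,0]],[[0,0,0],[0,0,0]]]' >/dev/null; python3 -c "from h import *
st()
for n in ('wrist','scene','top'):
    p=cam(n);w=p['w'];im=p['image'].astype(int);o=np.array(bot.get_obs()['eef_pos']);c,s=np.cos(BY),np.sin(BY)
    d=w-o; f=d[...,0]*c+d[...,1]*s; l=-d[...,0]*s+d[...,1]*c
    m=(abs(d[...,2]-.008)<.009)&(f>-.075)&(f<.06)&(abs(l)<(.022 if n!='top' else .027))&(im.max(-1)-im.min(-1)<32)
    if m.sum()<30: print(n,m.sum()); continue
    k,L,S,_=cv2.connectedComponentsWithStats(m.astype(np.uint8)); g=L==1+np.argmax(S[1:,4])
    A=np.c_[f[g],l[g],np.ones(g.sum())]; a=np.linalg.lstsq(A,d[g][:,2],rcond=None)[0]
    print(n,g.sum(),'f range',np.percentile(f[g],[1,50,99]).round(4),'slopes deg',np.degrees(np.arctan(a[:2])).round(2),'z',a[2].round(4))
plan([.6163,-.0364,.145],8.8,35,True)
"
```

```text
t 32.88 tcp [ 0.4816 -0.0576  0.2156] board [-0.1717  0.0092] toolx yaw -171.28 y yaw 188.86 tilt 35.11 z [ 0.568  0.091 -0.818] F [ 0.2 -0.2 -6.4] w 0.0574 66.9 q [-0.27 -0.17 -0.66  0.51  0.24 -0.35]
wrist 16836 f range [-0.0576 -0.035   0.0395] slopes deg [1.75 0.34] z 0.0081
scene 204 f range [-0.0503  0.0122  0.0469] slopes deg [-1.19 -0.48] z 0.007
top 391 f range [-0.0272  0.0091  0.0427] slopes deg [ 0.1  -0.23] z 0.0089
turn [ 0.003  0.004 -0.   ] shift [-70.    0.5 136.6] len 153.5
```

```bash
python3 -m creep '[[[-10,0,20],[0,0,0]],[[-14,0,28],[0,0,0]],[[-14,0,28],[0,0,0]],[[-13,0,25],[0,0,0]],[[-11,0,20],[0,0,0]],[[-8,0,15],[0,0,0]],[[0,0,0],[0,0,0]],[[0,0,0],[0,0,0]],[[0,0,0],[0,0,0]]]' >/dev/null; python3 -c "from h import *
st();plan([.6165,-.0365,.131],8.8,35,True)"
```

```text
t 34.15 tcp [ 0.6162 -0.0379  0.1468] board [-0.0356  0.0078] toolx yaw -171.34 y yaw 188.76 tilt 35.28 z [ 0.571  0.09  -0.816] F [ 0.   0.1 -6.3] w 0.0578 66.9 q [-0.15  0.18 -0.53  0.27  0.17 -0.25]
turn [ 0.002  0.005 -0.002] shift [ 8.6  1.4 13.2] len 15.9
```

```bash
python3 -m creep '[[[4,1,6],[0.002,0.005,-0.002]],[[4,0.5,6],[0,0,0]],[[0.6,0,1],[0,0,0]],[[0,0,0],[0,0,0]],[[0,0,0],[0,0,0]],[[0,0,0],[0,0,0]]]' >/dev/null; python3 -c "from h import *
st()
p=cam('wrist');w=p['w'];o=p['pos'];im=p['image'].astype(int);c,s=np.cos(BY),np.sin(BY)
d=w-o; f=d[...,0]*c+d[...,1]*s; l=-d[...,0]*s+d[...,1]*c
m=(abs(l)<.02)&(f<.03)&(f>-.075)
for x in np.arange(-.074,.04,.004):
    k=m&(abs(f-x)<.002)
    if k.sum()>20: print(round(x,3),k.sum(),np.percentile(w[k][:,2],[10,50,90]).round(4))
"
```

```text
t 34.9 tcp [ 0.617  -0.0363  0.1311] board [-0.0346  0.0093] toolx yaw -171.19 y yaw 188.8 tilt 35.0 z [ 0.567  0.087 -0.819] F [-0.1 -1.1 -5.9] w 0.0576 66.9 q [-0.14  0.2  -0.54  0.23  0.17 -0.24]
-0.074 1008 [0.1078 0.1085 0.1091]
-0.07 1453 [0.1079 0.1086 0.1954]
-0.066 2436 [0.1081 0.1915 0.1948]
-0.062 2159 [0.1082 0.1856 0.191 ]
-0.058 10347 [0.1119 0.13   0.1925]
-0.054 4604 [0.1225 0.1401 0.19  ]
-0.05 1458 [0.1394 0.1401 0.1866]
-0.046 873 [0.1392 0.1397 0.1402]
-0.042 773 [0.1392 0.1396 0.1401]
-0.038 741 [0.1391 0.1395 0.14  ]
-0.034 696 [0.1391 0.1395 0.14  ]
-0.03 630 [0.1391 0.1395 0.1399]
-0.026 595 [0.1391 0.1395 0.1399]
-0.022 557 [0.1391 0.1395 0.1399]
-0.018 524 [0.1391 0.1395 0.1399]
-0.014 503 [0.1391 0.1395 0.1399]
-0.01 457 [0.1392 0.1395 0.1399]
-0.006 416 [0.1391 0.1395 0.1399]
-0.002 408 [0.1391 0.1395 0.1399]
0.002 373 [0.1392 0.1395 0.1399]
0.006 364 [0.1391 0.1395 0.1399]
0.01 339 [0.1392 0.1395 0.1398]
0.014 318 [0.1391 0.1395 0.1398]
0.018 297 [0.1392 0.1396 0.1399]
0.022 273 [0.1392 0.1395 0.1398]
0.026 284 [0.1392 0.1396 0.1398]
0.03 119 [0.1392 0.1395 0.1399]
```

```bash
python3 -m creep '[[[1,0,1.4],[0,0,0]],[[0.6,0,1],[0,0,0]],[[0,0,0],[0,0,0]],[[0,0,0],[0,0,0]]]' >/dev/null; python3 -c "from h import *
st()"; python3 -m creep '[[[0.8,0,1.2],[0,0,0]],[[0,0,0],[0,0,0]],[[0,0,0],[0,0,0]]]' >/dev/null; python3 -c "from h import *
st()"
```

```text
t 35.45 tcp [ 0.6169 -0.0362  0.1279] board [-0.0347  0.0094] toolx yaw -171.19 y yaw 188.8 tilt 34.98 z [ 0.567  0.088 -0.819] F [-0.1 -0.4 -6.2] w 0.0578 67.0 q [-0.14  0.21 -0.55  0.23  0.17 -0.24]
t 35.83 tcp [ 0.6178 -0.0363  0.1278] board [-0.0338  0.0092] toolx yaw -171.16 y yaw 188.81 tilt 35.13 z [ 0.569  0.088 -0.818] F [-3.6  0.5  2.7] w 0.0575 67.9 q [-0.14  0.21 -0.55  0.22  0.17 -0.24]
```

Contact is made. I release, retreat and check.

```bash
python3 -m creep '[[[0,0,0],[0,0,0]],[[0,0,0],[0,0,0]],[[0,0,0],[0,0,0]],[[0,0,0],[0,0,0]],[[0,0,0],[0,0,0]]]' 82 >/dev/null; python3 -m creep '[[[0,0,-10],[0,0,0]],[[0,0,-30],[0,0,0]],[[0,0,-50],[0,0,0]],[[0,0,-50],[0,0,0]],[[10,0,-40],[0,0,0]],[[0,0,0],[0,0,0]],[[0,0,0],[0,0,0]]]' >/dev/null
python3 -c "from h import *
st();p=plate(.1365)
w=p['w'];b=tob(w);z=w[...,2];im=p['image'].astype(int)
V,U=np.mgrid[:400,:640]
for lo,hi in((.111,.120),(.125,.134)):
  m=(z>lo)&(z<hi)&(b[...,0]>-.11)&(b[...,0]<-.08)&(b[...,1]>-.03)&(b[...,1]<.05); print('rear face',m.sum(),np.median(b[m][:,0]).round(4), np.percentile(b[m][:,1],[2,98]).round(4), np.degrees(np.polyfit(b[m][:,1],b[m][:,0],1)[0]).round(2))
p=cam('scene');w=p['w'];b=tob(w);z=w[...,2]
m=(abs(z-.137)<.008)&(abs(b[...,0]+.045)<.08)&(abs(b[...,1])<.06);q=w[m];r=cv2.minAreaRect((q[:,:2]*1000).astype(np.float32));print('scene',len(q),r,tob(np.array(r[0])/1000))"
```

```text
t 37.33 tcp [ 0.5067 -0.0533  0.2683] board [-0.1462  0.0095] toolx yaw -171.2 y yaw 188.79 tilt 35.01 z [ 0.567  0.087 -0.819] F [-0.1 -0.  -0.1] w 0.0821 0.0 q [-0.23 -0.17 -0.51  0.65  0.22 -0.32]
plate 5199 [609.6 -37.4] [100.5  60. ] 8.8 board [-0.042   0.0094] z 0.1367
blockback 6896 [603.1 -38.3] [129.4 110.3] 8.46 board [-0.0486  0.0095] [[-0.1124, -0.0441], [0.0131, 0.0635]]
rear face 519 -0.0933 [-0.0194  0.0376] 0.2
rear face 569 -0.091 [-0.019  0.038] 0.03
scene 429 ((613.7786865234375, -36.78205871582031), (100.67628479003906, 64.83088684082031), 7.947373390197754) [-0.03783328  0.00934984]
```

```bash
python3 -c "from h import *
print(workorder.job_done())"
```

```text
the job is handed in; nothing more can be done
None
```

I handed the job in after about 37 s of robot time. The block lies face down and square on the felt. Both steel weights are stacked on its back: the lower about 3 mm off centre, the upper about 2 mm off the lower. My camera and force readings showed nothing out of tolerance, but the hand-in returned no verdict.

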